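Lock the lid on a pressure pot and start its test

TASK

Get the white pressure pot in the test nest ready and start its test: lift the brown pulp insert out of the pot and put it in the blue scrap bin, then set the brass-handled lid on the pot with its two ears between the orange clamps. Press the lid down against the spring and turn it clockwise (seen from above) about a quarter turn until it locks under the clamps, let it go, and then push the red lever fully over to the far side. Leave everything else on the bench where it is.

Things in the scene. Friction and masses are not known exactly. Their poses are not given: they have to be found in the camera images.
- nest_mouth (a point): Axis of the white pot (132 mm outer diameter, fixed on a 200 mm square plate), at the top of its free seal ring, 85 mm above the bench; z up, x along the pot's brass side handle (16 mm thick, 60 mm above the bench, ends 165 mm from the axis). Put the lid on with its ears within 25 deg of the x line (best -10 deg, counter-clockwise positive), press, turn clockwise to about -85 deg.
- lid_grip (a point): Centre of the lid's brass bar handle (70 long on x, 14 wide on y, 16 mm tall, 22 mm clear of the lid). Flange 138 mm diameter, 6 thick; plug below it 112 diameter, 14 deep; two dark ears 32 wide on +x and -x reach 84 mm from the axis. 350 g. Point is 50 mm over the plug's underside (bench), 36 mm over the flange's and ears' underside: 36 mm over nest_mouth resting, 32 locked.
- insert_grip (a point): Brown moulded-pulp insert, 60 g, standing loose in the pot: centre of the grip part of its upright fin. The fin is 50 mm long (x), 16 mm thick (y), reaches 19 mm above this point and 39 mm below; under it a round foot 98 mm in diameter, whose underside lies 94 mm below this point.
- seal (a joint): Depth (m) to which the pot's black sprung seal ring (142 mm outer, 120 mm inner diameter; its rim) is pressed: 0 free, 0.010 bottom. Pushing takes 4 N plus 1 N per mm, the lid's weight included. An ear passes under a clamp's lip at 0.007 or more; once behind the lip and let go, the spring lifts the lid to 0.004: locked.
- clamp_a (a point): Top of the orange clamp on the nest's -y side, 93 mm above the bench, 85 mm from the pot's axis. It arches over the ring's edge 73 to 96 mm from the axis, from -42 to -111 deg about nest_mouth (0 = x, counter-clockwise positive). Ears enter under its lip (-42 to -50 deg, 3 mm lower than its roof) going clockwise and meet a stop when centred at about -91 deg.
- clamp_b (a point): The same on the opposite (+y) clamp, turned half round: it covers 138 to 69 deg, lip at 138 to 130 deg, the ear stops when centred at about 89 deg.
- bin: Blue open scrap bin, 170 x 170 mm, 70 mm high, walls and floor 4 mm, fixed; origin at the centre of its underside, sides along its x and y
- lever (a joint): Red lever's angle in rad: 0 leaning towards the robot (its own -x), about 1.0 fully over to the far side (+x); it stays where it is left. Starts near 0
- lever_tip (a point): Centre of the red ball, 26 mm in diameter, at the lever's upper end, 80 mm from the pivot
- lever_pivot (a point): Lever's pivot axis (level, along this point's y), in the middle of its grey block (70 mm along x, 50 mm along y, top 35 mm above the bench at the most), 22 mm above the bench; upright is at lever angle 0.5; its x is the way the lever must be pushed, its z is up
- jar_c (a point): Bystander: glass jar with brass cap, 52 mm diameter, 75 mm tall; point at mid-height on its axis
- tape_c (a point): Bystander: tape roll, 90 mm diameter, 48 mm tall; point at its centre
- spatula_grip (a point): Bystander: white spatula lying flat at the robot's left; point on its handle
- glasslid_c (a point): Bystander: round green-glass lid with a knob, 140 mm diameter, 34 mm tall, no ears; point on its axis half-way up
There are look-alikes about, which are no part of the job. Leave any black or pink look-alike of the part that bears insert_grip alone. There is more than one size of the part that bears lid_grip; the job needs the larger.

How it is judged:
By the outcome, as a careful person would: the job done as asked, in the order asked, and still so for the second after the job is handed in, with the robot touching nothing.
It also fails if it takes over 72 s, if anything falls off the work surface, if the arm or the gripper's body presses on something with over 40 N, if the wrist force passes 120 N, or if a joint passes its speed limit or range.

ROBOT

A 6-joint arm with a two-finger parallel gripper is mounted at the origin on the work surface. World frame = base frame: x ahead of the robot, y to its left, z up, the work surface at z = 0. Lengths are in m, angles in rad, forces in N, time in s.
With the tool pointing down it reaches from about 0.275 to 1 m from the base axis. Payload 8.4 kg.
Tool frame: the origin (TCP) lies at the very end of the fingers, on their centre line; the grasp point (between the pads) lies 19 mm behind it; z points along the fingers, y is the line along which they close (so a half turn about z gives the same grasp; the last joint's range is limited). The gripper opens to 85 mm and grips with 20 to 120 N. Pads are 22 mm wide; open, the fingers measure 114 mm over their backs; the gripper's body (76 mm by 85 mm) begins 54 mm behind the grasp point. The pads swing forward as they close: fully open they stand 13 mm farther back than shut.
Start: joints at [1.153, 0.353, 1.633, -0, 1.155, -0.002], TCP at [0.252, 0.572, 0.205] pointing down, gripper open.
Joint ranges: [-2.63, 2.63], [-0.92, 2.1], [0.06, 2.66], [-1.3, 4.44], [0, 2.69], [-3.02, 3.02]. Speed limits (rad/s): [2.22, 2.22, 2.79, 3.14, 3.14, 3.14].

INTERFACE

Orientations are given as a unit quaternion [x, y, z, w].
In Python, from bench import bot gives the robot as it stands.
- The arm moves only by the tool move_arm, never from a script. Its argument "rows" is a list of rows, each a list of 3 entries, a list of its own where there are three numbers: the opening, from -1 (shut) to 1 (fully open), then the shift along the tool's x, y, z in m, then the turn about the tool's z in degrees. In form: [[claw, [x, y, z], yaw], ...]. A call has 1 to 10 rows; each row is the pose to reach, as a shift and turn from the pose commanded when the call began, along the tool's axes at that moment; what a row does not reach only later rows make up. A row lasts 1/12 s, in which the tool goes at most 41.7 mm and 7.16 degrees, less where a joint would pass 70% of its speed; a pose out of reach is approached as far as the arm can. A call with a gripper value outside its range is refused whole. The fingers move at their own pace and stop on an object; "force" is the grip in N (left out, the last holds). Time passes only in rows, so rows that repeat a pose let the fingers close. It gives the time, the measured TCP pose, the force, the opening and the grip force at its end, in the units of the state.
- bot.sense(): the state, without advancing time (a new reading comes with each control period).
- bot.get_image(name): name is "scene" or "top" or "wrist"; returns a dict with "pixels" (400x640x3 uint8, red, green, blue), "z_map" (400x640 float32, m along the optical axis (not along the pixel's ray), 0 where there is no reading), "K" (3x3 intrinsics, pixels), "rvec" (rotation vector, rad) and "tvec" (3), from world to camera coordinates, as OpenCV has them. Camera axes: x right, y down, z forward; pixel columns grow to the right and rows downward; lengths in m; the calibration is good to about 2 mm. A picture is of the moment at which its call begins.
- bot.hand_in(): hands the job in; it is judged then, once.
The state is a dict: "t": time; "joint_positions": joint angles; "qvel": joint speeds; "joint_efforts": joint torques, N m; "eef_pos": TCP position; "tcp_rot": TCP orientation; "ft_force": force on the tool from outside, world axes, zero at the start; "moment": the same for the moment, N m; "finger_gap": finger opening in m; "grip_force": force on a finger pad.
Only numpy, scipy, OpenCV 4.12 (cv2) and the standard library are available. Lean on these libraries where they do the work, as an engineer would, in place of code of your own. Each camera call takes 0.05 s, during which the arm holds its last target. There are 200 camera calls.

## Working session

There is one attempt and no reset: what is moved stays moved. The work goes in short steps, Python scripts to look and compute and a tool call to move; the robot and the scene stay as the last step left them, time stands still between calls to the robot, and variables do not carry over. Pictures are saved under pics/ and viewed, at most 10 in all, crops included, and the job is handed in when it is done.

Besides the shell and the picture viewer there is one more tool, called after ">>>" by a JSON object that holds its "op" and its "data". move_arm: Moves the arm, as the interface text tells. Its arguments: {"type":"object","properties":{"rows":{"type":"array"},"force":{"type":"number"}},"required":["rows"]}

```bash
ls; mkdir -p pics; cat > h.py <<'E'
import numpy as np, cv2, pickle
from bench import bot
from scipy.spatial.transform import Rotation as R
def grab(n):
    im=bot.get_image(n); im={k:(np.array(v) if not isinstance(v,str) else v) for k,v in im.items()}
    pickle.dump(im,open(f'{n}.pkl','wb')); return im
def load(n): return pickle.load(open(f'{n}.pkl','rb'))
def cam(im):
    Rm=cv2.Rodrigues(np.float64(im['rvec']))[0]; t=np.float64(im['tvec']).ravel(); return Rm,t
def ray(im,u,v,z):
    Rm,t=cam(im); d=Rm.T@np.linalg.inv(im['K'])@[u,v,1]; c=-Rm.T@t
    return c+d*(z-c[2])/d[2]
def cloud(im):
    Rm,t=cam(im); z=im['z_map'].astype(float); v,u=np.mgrid[:z.shape[0],:z.shape[1]]
    K=im['K']; p=np.stack([(u-K[0,2])/K[0,0]*z,(v-K[1,2])/K[1,1]*z,z],-1)
    return (p-t)@Rm
def proj(im,p):
    return cv2.projectPoints(np.float64(p).reshape(-1,1,3),np.float64(im['rvec']),np.float64(im['tvec']),np.float64(im['K']),None)[0].reshape(-1,2)
def save(im,name,box=None,s=1):
    a=im['pixels'][...,::-1]
    if box: a=a[box[1]:box[3],box[0]:box[2]]
    cv2.imwrite('pics/'+name,cv2.resize(a,None,fx=s,fy=s,interpolation=cv2.INTER_CUBIC))
E
python3 - <<'E'
from h import *
for n in ['scene','top','wrist']:
    im=grab(n); save(im,n+'0.png',s=1.25 if n!='wrist' else 1); Rm,t=cam(im); print(n,-Rm.T@t,Rm[2])
print(bot.sense())
E
```

```text
pics
scene [1.06262916 0.82418511 1.08239809] [-0.38211507 -0.60014661 -0.70271767]
top [ 0.185415   -0.03006716  1.6899312 ] [ 0.20832737  0.02087322 -0.97783639]
wrist [0.1759823  0.60455143 0.37432524] [ 0.29493251 -0.13196568 -0.94636139]
{'t': 0.15, 'joint_positions': array([ 1.15262007e+00,  3.53506532e-01,  1.63393207e+00, -3.89316907e-05,
        1.15517379e+00, -2.40074901e-03]), 'qvel': array([ 3.13977466e-04, -9.10536716e-05, -3.25204952e-03,  4.42224558e-04,
       -6.11636534e-04,  3.20791519e-04]), 'joint_efforts': array([ 5.40719357e-04, -6.05631924e+01, -3.42340422e+01, -1.40952491e-05,
        6.07207461e-03,  9.75414105e-05]), 'eef_pos': array([0.25230164, 0.57141362, 0.2046366 ]), 'tcp_rot': array([ 2.06385867e-01,  9.78470548e-01, -5.02356280e-04, -8.90192982e-05]), 'ft_force': array([0.59732047, 0.25242885, 0.14927857]), 'moment': array([ 0.06448747, -0.02697773, -0.03320475]), 'grip_force': 0.0, 'finger_gap': 0.08522104429894463}
```

View pics/top0.png

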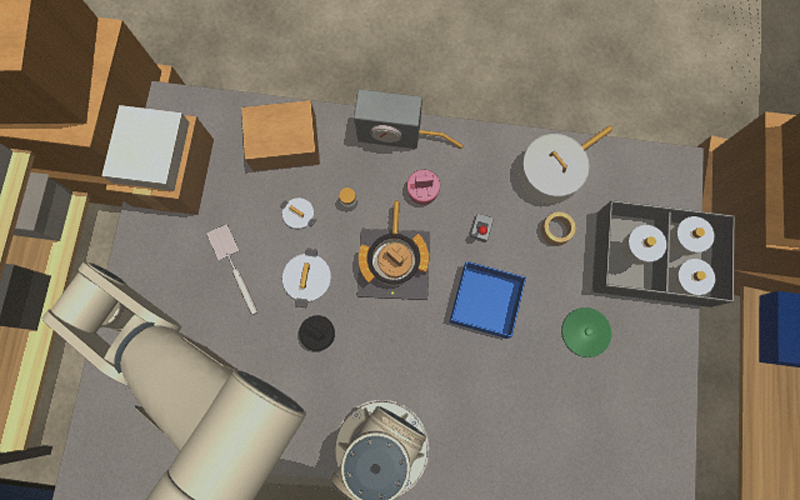

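View pics/scene0.png

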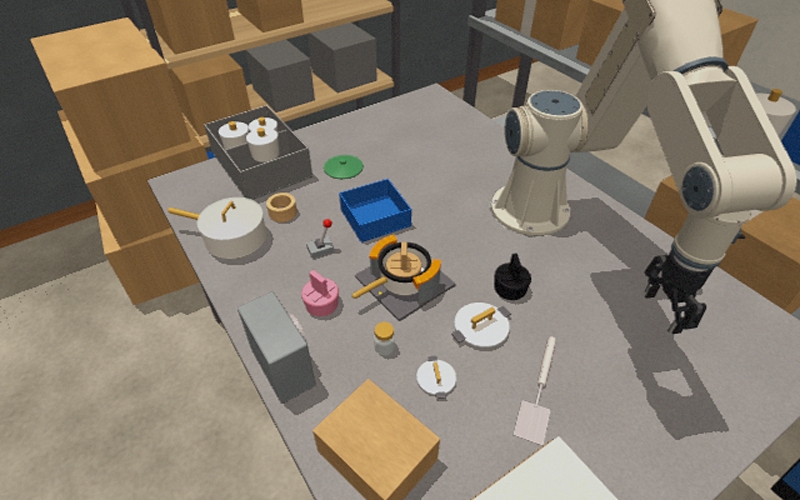

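Scene: in the top view (800x500 picture) the brown insert is in the pot at (395,258), with look-alikes pink (424,186) and black (317,333). The large eared lid is at (305,277). The lid look-alikes are the small eared one (298,213) and the big pot's lid (556,165). The bin is at (487,300), the lever ball at (483,230), and the pot handle points up the picture. I choose the brown insert and the large lid at (305,277).

```bash
cat > m.py <<'E'
from h import *
t=load('top'); s=load('scene')
def mask(im,lo,hi,box=None):
    h=cv2.cvtColor(im['pixels'],cv2.COLOR_RGB2HSV); m=cv2.inRange(h,np.array(lo),np.array(hi))
    if box: k=np.zeros_like(m); k[box[1]:box[3],box[0]:box[2]]=255; m&=k
    return m
def rep(name,im,lo,hi,box,top=None):
    m=mask(im,lo,hi,box); n,l,st,c=cv2.connectedComponentsWithStats(m)
    P=cloud(im)
    for i in range(1,n):
        if st[i,4]<12: continue
        p=P[l==i]; p=p[np.abs(p).max(1)<3]
        zt=np.percentile(p[:,2],90); q=p[p[:,2]>zt-.008]
        r=cv2.minAreaRect(np.argwhere(l==i)[:,::-1].astype(np.float32))
        print(name,st[i].tolist(),c[i].round(1),'med',np.median(p,0).round(4),'z90',zt.round(4),'topmean',q.mean(0).round(4),'rect',np.round(r[0],1),np.round(r[1],1),round(r[2]))
f=1.25
B=lambda a,b,c,d:[int(x/f) for x in (a,b,c,d)]
print('TOP')
br=([8,110,60],[30,255,255])
rep('lidbar',t,*br,B(280,250,330,310))
rep('pot brass/orange/brown',t,*br,B(355,195,435,300))
rep('bin',t,[100,120,40],[130,255,255],B(440,255,535,345))
rep('red',t,[0,160,80],[6,255,255],B(465,210,500,245)); rep('red',t,[172,160,80],[180,255,255],B(465,210,500,245))
print('SCENE')
rep('lidbar',s,*br,B(450,300,515,350))
rep('pot',s,*br,B(350,230,455,300))
rep('bin',s,[100,120,40],[130,255,255],B(335,175,415,245))
rep('red',s,[0,160,80],[6,255,255],B(315,215,340,240))
E
python3 m.py; python3 - <<'E'
from h import *
t=load('top'); save(t,'top_c.png',(215,130,430,275),3.6)
E
```

```text
TOP
lidbar [240, 211, 7, 19, 77] [243.2 220.2] med [0.4321 0.2721 0.0585] z90 0.0635 topmean [0.4314 0.2725 0.0599] rect [243.3 220.1] [ 4.3 18.7] 9
pot brass/orange/brown [314, 160, 5, 27, 110] [316.2 173.7] med [0.6267 0.0431 0.0647] z90 0.0704 topmean [0.6317 0.0437 0.0667] rect [316. 173.] [26.  4.] 90
pot brass/orange/brown [330, 187, 13, 31, 217] [337.3 201.9] med [ 0.5326 -0.044   0.0929] z90 0.0978 topmean [ 0.5278 -0.0438  0.1042] rect [337.1 202. ] [30.6 10.4] 81
pot brass/orange/brown [287, 195, 13, 31, 217] [291.6 210.4] med [0.4796 0.1098 0.0927] z90 0.0976 topmean [0.4774 0.1066 0.113 ] rect [291.8 210. ] [30.6 10.5] 80
pot brass/orange/brown [302, 195, 28, 27, 544] [315.8 207.7] med [0.5025 0.0274 0.0713] z90 0.1253 topmean [0.503  0.0281 0.149 ] rect [316.  207.5] [26.2 26.2] 45
bin [360, 209, 61, 62, 2271] [389.3 240. ] med [ 0.4349 -0.2426  0.0049] z90 0.0641 topmean [ 0.4284 -0.2363  0.1047] rect [390.3 239.7] [51.2 51.3] 15
red [383, 181, 7, 6, 34] [385.8 183.5] med [ 0.6138 -0.1999  0.1033] z90 0.1087 topmean [ 0.6138 -0.1995  0.105 ] rect [386.  183.5] [5. 6.] 9
[... 192 characters left out ...]
96.3] med [ 0.5333 -0.044   0.093 ] z90 0.0963 topmean [ 0.5352 -0.0421  0.0936] rect [305.4 196.5] [10.  26.9] 49
pot [309, 194, 44, 38, 731] [328.6 213. ] med [0.5122 0.0515 0.0759] z90 0.1012 topmean [0.5052 0.0862 0.1161] rect [330.1 212. ] [39.3 29.5] 31
pot [282, 221, 28, 18, 141] [295.4 229.4] med [0.6269 0.0463 0.0643] z90 0.0685 topmean [0.6306 0.0456 0.0653] rect [295.2 229.5] [ 4.7 30.4] 61
bin [271, 143, 58, 51, 1961] [300.  167.5] med [ 0.428  -0.2556  0.0283] z90 0.0662 topmean [ 0.4469 -0.2153  0.0824] rect [300.5 167. ] [42.7 52.4] 72
red [259, 175, 6, 7, 33] [261.4 178.1] med [ 0.6193 -0.1956  0.1034] z90 0.1089 topmean [ 0.6182 -0.1976  0.1059] rect [261.5 178. ] [6. 5.] 90
```

View pics/top_c.png

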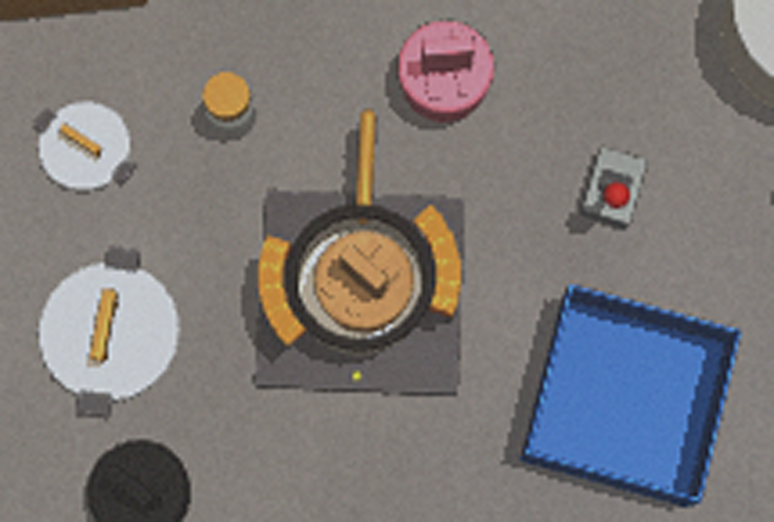

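The crop confirms the choice. The brown fin is in the pot at about crop (360,275), and the large lid at (108,330) has ears at (123,258) and (93,405). Next I move above the pot.

>>> {"op": "move_arm", "data": {"rows": [[1,[-0.449,-0.394,-0.075],103],[1,[-0.449,-0.394,-0.075],103],[1,[-0.449,-0.394,-0.075],103],[1,[-0.449,-0.394,-0.075],103],[1,[-0.449,-0.394,-0.075],103],[1,[-0.449,-0.394,-0.075],103],[1,[-0.449,-0.394,-0.075],103],[1,[-0.449,-0.394,-0.075],103],[1,[-0.449,-0.394,-0.075],103],[1,[-0.449,-0.394,-0.075],103]]}}

```text
t: 0.98
eef_pos: [0.4268, 0.1948, 0.2574]
tcp_rot: [0.742, 0.671, 0.0, 0.0]
ft_force: [1.3, 0.4, -0.1]
finger_gap: 0.0854
grip_force: 0.0
```

```bash
cat > go.py <<'E'
import sys
from h import *
# target x y z and tool-y angle (deg, world)
def rel(x,y,z,a):
    s=bot.sense(); Rm=R.from_quat(s['tcp_rot']).as_matrix()
    d=Rm.T@(np.array([x,y,z])-s['eef_pos']); cur=np.degrees(np.arctan2(Rm[1,1],Rm[0,1]))
    yaw=-((a-cur+180)%360-180)
    print('t',round(s['t'],2),'pos',s['eef_pos'].round(4),'yang',cur.round(1),'j6',np.degrees(s['joint_positions'][5]).round(0),'tilt',Rm[:,2].round(3),'gap',round(s['finger_gap'],4),'ft',s['ft_force'].round(1))
    print('shift',d.round(4),'yaw',yaw.round(1))
if __name__=='__main__': rel(*map(float,sys.argv[1:]))
E
python3 go.py .503 .028 .28 -37
```

```text
t 0.98 pos [0.4268 0.1948 0.2574] yang -5.8 j6 30.0 tilt [ 0.  0. -1.] gap 0.0854 ft [ 1.3  0.4 -0.1]
shift [-0.1583  0.0926 -0.0226] yaw 31.2
```

>>> {"op": "move_arm", "data": {"rows": [[1,[-0.155,0.088,-0.022],31],[1,[-0.155,0.088,-0.022],31],[1,[-0.155,0.088,-0.022],31],[1,[-0.155,0.088,-0.022],31],[1,[-0.155,0.088,-0.022],31],[1,[-0.155,0.088,-0.022],31],[1,[-0.155,0.088,-0.022],31]]}}

```text
t: 1.57
eef_pos: [0.4992, 0.0339, 0.2788]
tcp_rot: [0.893, 0.45, -0.0, -0.0]
ft_force: [-0.2, 0.6, -0.9]
finger_gap: 0.0852
grip_force: 0.0
```

```bash
python3 - <<'E'
from h import *
import go; go.rel(.503,.028,.28,-37)
im=grab('wrist'); save(im,'w1.png',s=1.25)
E
```

```text
t 1.57 pos [0.4992 0.0339 0.2788] yang -36.5 j6 40.0 tilt [-0.001  0.    -1.   ] gap 0.0852 ft [-0.2  0.6 -0.9]
shift [-0.0025  0.0065 -0.0012] yaw 0.5
```

View pics/w1.png

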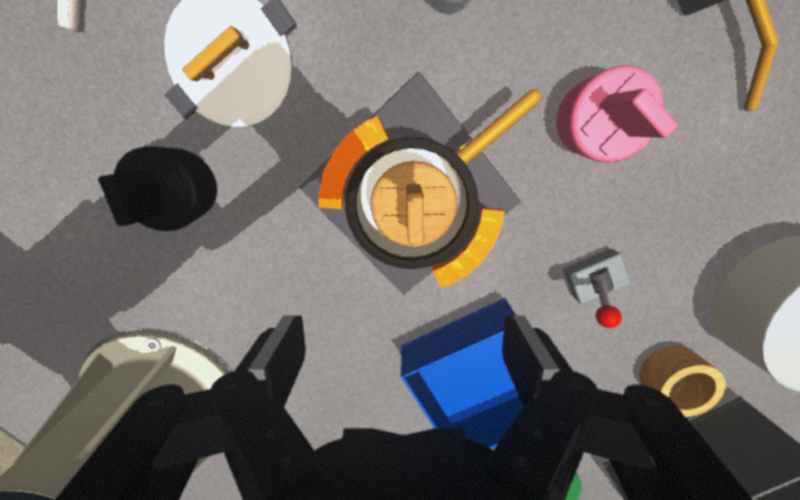

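The close view shows the fin upright at about (415,215), aligned with the tool x axis. The ring centre is near (412,203), the handle tip at (533,97), the lid at (228,60) and the lever ball at (609,317).

```bash
cat > m2.py <<'E'
from h import *
w=load('wrist'); t=load('top'); s=load('scene')
np.set_printoptions(suppress=True,precision=4)
def pts(im,sel): 
    P=cloud(im); return P[sel(P,cv2.cvtColor(im['pixels'],cv2.COLOR_RGB2HSV))&(im['z_map']>0)]
C=np.array([.505,.033])
def near(P,c,r): return np.hypot(P[...,0]-c[0],P[...,1]-c[1])<r
for n,im in (('w',w),('t',t),('s',s)):
    print(n)
    f=pts(im,lambda P,H: near(P,C,.045)&(P[...,2]>.095)&(P[...,2]<.14)&(H[...,1]>90))
    if len(f)>8:
        z=np.percentile(f[:,2],85); tp=f[f[:,2]>z-.006]
        (c,wh,a)=cv2.minAreaRect(tp[:,:2].astype(np.float32)*1000); ev=np.linalg.eigh(np.cov(tp[:,:2].T))[1][:,1]
        print(' fin top',c,wh,a,'z',z,'ang',np.degrees(np.arctan2(ev[1],ev[0])),'n',len(tp))
    r=pts(im,lambda P,H: near(P,C,.085)&(H[...,2]<75)&(abs(P[...,2]-.085)<.008))
    if len(r): 
        c,rad=cv2.minEnclosingCircle(r[:,:2].astype(np.float32)*1000); 
        A=np.c_[2*r[:,:2],np.ones(len(r))]; 
        print(' ring',c,rad,'med z',np.median(r[:,2]),len(r))
    o=[pts(im,lambda P,H: (H[...,0]>6)&(H[...,0]<30)&(H[...,1]>130)&near(P,C,.11)&~near(P,C,.07)&(abs(P[...,2]-.093)<.006)&(sg*(P[...,1]-.033)>0)) for sg in(1,-1)]
    if min(map(len,o)):
        # clamp top: fit circle centre using both clamps radius mid 85
        from scipy.optimize import least_squares
        q=np.vstack(o)[:,:2]; fit=least_squares(lambda v:np.hypot(*(q-v[:2]).T)-v[2],[*C,.085]); 
        print(' clamps circle',fit.x,'ang mean',[np.degrees(np.arctan2(*(k[:,:2].mean(0)-fit.x[:2])[::-1])) for k in o])
    h=pts(im,lambda P,H: (H[...,0]>10)&(H[...,0]<30)&(H[...,1]>130)&near(P,C+[.12,.01],.05)&~near(P,C,.1)&(abs(P[...,2]-.064)<.01))
    if len(h):
        m=h.mean(0); e=np.linalg.eigh(np.cov(h[:,:2].T))[1][:,1]; print(' handle',m,'ang',np.degrees(np.arctan2(e[1],e[0])), 'far',np.hypot(*(h[:,:2]-C).T).max())
    b=pts(im,lambda P,H: (H[...,0]>10)&(H[...,0]<30)&(H[...,1]>130)&near(P,[.435,.275],.05)&(P[...,2]>.045))
    if len(b):
        e=np.linalg.eigh(np.cov(b[:,:2].T))[1][:,1]; print(' lidbar',b.mean(0),b[:,2].max(),'ang',np.degrees(np.arctan2(e[1],e[0])),cv2.minAreaRect(b[:,:2].astype(np.float32)*1000))
    bl=pts(im,lambda P,H:(H[...,0]>100)&(H[...,0]<130)&(H[...,1]>120)&(P[...,2]>.06)&(P[...,2]<.078)&near(P,[.43,-.24],.15))
    if len(bl): print(' bin rim',cv2.minAreaRect(bl[:,:2].astype(np.float32)*1000),np.median(bl[:,2]))
    rd=pts(im,lambda P,H:((H[...,0]<6)|(H[...,0]>174))&(H[...,1]>160)&near(P,[.616,-.2],.04))
    if len(rd): print(' ball',rd.mean(0),rd[:,2].max())
    gb=pts(im,lambda P,H:(P[...,2]>.02)&(P[...,2]<.045)&(H[...,1]<60)&near(P,[.64,-.2],.07))
    if len(gb): print(' block',cv2.minAreaRect(gb[:,:2].astype(np.float32)*1000),np.percentile(gb[:,2],90),len(gb))
E
python3 m2.py
```

```text
w
 fin top (509.02923583984375, 29.040775299072266) (48.86679458618164, 15.345521926879883) 54.5280876159668 z 0.12961025386131894 ang 55.08417670582085 n 542
 ring (508.4068908691406, 32.1361083984375) 70.74585723876953 med z 0.08584134556756824 2616
 clamps circle [0.5085 0.0326 0.0846] ang mean [np.float64(107.04826206299752), np.float64(-70.89754980466208)]
 handle [0.6404 0.0438 0.0669] ang -175.17651805604032 far 0.17027324923159154
 lidbar [0.437  0.2703 0.0578] 0.06163888654185759 ang 178.37462217770528 ((436.3463134765625, 271.18731689453125), (13.055990219116211, 68.39337921142578), 88.6944808959961)
 bin rim ((423.2850341796875, -238.53924560546875), (170.72218322753906, 148.80613708496094), 81.79499053955078) 0.06804785266438415
 ball [ 0.6145 -0.1963  0.1053] 0.11192393057465246
 block ((645.2313232421875, -206.12771606445312), (50.47496032714844, 69.42790222167969), 79.84603118896484) 0.034255787559571794 1172
t
 fin top (508.0174560546875, 29.469703674316406) (48.34807586669922, 16.578903198242188) 56.1229248046875 z 0.13097505625475742 ang 56.45909801484962 n 61
 ring
[... 990 characters left out ...]
467887523345295 313
 clamps circle [0.5092 0.0337 0.085 ] ang mean [np.float64(106.06219631066018), np.float64(-70.93158426975212)]
 handle [0.6401 0.0469 0.0651] ang -175.26767248030353 far 0.17029920116971695
 lidbar [0.4385 0.2763 0.0561] 0.061777184252763157 ang 179.23799881291131 ((438.3974914550781, 274.67083740234375), (13.165345191955566, 67.9315185546875), 89.76923370361328)
 bin rim ((434.68719482421875, -238.8731231689453), (178.1151580810547, 172.80783081054688), 81.28905487060547) 0.06691218114821668
 ball [ 0.6186 -0.196   0.1025] 0.11324980401607106
 block ((647.010009765625, -205.07315063476562), (55.4659538269043, 70.97645568847656), 80.28128051757812) 0.0342070082602394 195
```

```bash
python3 go.py .509 .0295 .092 -35
```

```text
t 1.62 pos [0.4989 0.0347 0.2787] yang -36.4 j6 40.0 tilt [-0.001  0.001 -1.   ] gap 0.0855 ft [-0.7  0.  -0.6]
shift [0.0019 0.0114 0.1866] yaw -1.4
```

>>> {"op": "move_arm", "data": {"force": 40, "rows": [[1,[0.002,0.011,0.04],-1.4],[1,[0.002,0.011,0.08],-1.4],[1,[0.002,0.011,0.12],-1.4],[1,[0.002,0.011,0.15],-1.4],[1,[0.002,0.011,0.17],-1.4],[1,[0.002,0.011,0.186],-1.4],[1,[0.002,0.011,0.186],-1.4]]}}

```text
t: 2.2
eef_pos: [0.5063, 0.0308, 0.0899]
tcp_rot: [0.886, 0.463, -0.003, -0.001]
ft_force: [-0.6, 0.4, 0.7]
finger_gap: 0.0857
grip_force: 0.0
```

```bash
python3 go.py .509 .0295 .092 -35
```

```text
t 2.2 pos [0.5063 0.0308 0.0899] yang -34.8 j6 38.0 tilt [-0.006 -0.    -1.   ] gap 0.0857 ft [-0.6  0.4  0.7]
shift [ 0.0005  0.003  -0.0022] yaw 0.2
```

Close enough. Closing, then lifting.

>>> {"op": "move_arm", "data": {"force": 40, "rows": [[-1,[0,0.002,0],0],[-1,[0,0.002,0],0],[-1,[0,0.002,0],0],[-1,[0,0.002,0],0],[-1,[0,0.002,0],0],[-1,[0,0.002,0],0],[-1,[0,0.002,0],0],[-1,[0,0.002,0],0]]}}

```text
t: 2.87
eef_pos: [0.5114, 0.0282, 0.0939]
tcp_rot: [0.887, 0.461, 0.0, -0.0]
ft_force: [-2.5, 0.8, 6.1]
finger_gap: 0.0147
grip_force: 42.4
```

>>> {"op": "move_arm", "data": {"rows": [[-1,[0,0,-0.01],0],[-1,[0,0,-0.03],0],[-1,[0,0,-0.06],0],[-1,[0,0,-0.09],0],[-1,[0,0,-0.12],0],[-1,[0,0,-0.14],0],[-1,[0,0,-0.14],0],[-1,[0,0,-0.14],0]]}}

```text
t: 3.53
eef_pos: [0.5118, 0.028, 0.2346]
tcp_rot: [0.887, 0.461, 0.001, 0.001]
ft_force: [0.1, 0.3, -1.7]
finger_gap: 0.0149
grip_force: 41.6
```

```bash
python3 go.py .433 -.2395 .23 -55; python3 - <<'E'
from h import *
im=grab('wrist'); save(im,'w2.png')
E
```

```text
t 3.53 pos [0.5118 0.028  0.2346] yang -35.1 j6 38.0 tilt [ 0.003  0.    -1.   ] gap 0.0149 ft [ 0.1  0.3 -1.7]
shift [-0.2642  0.0891  0.0044] yaw 19.9
```

View pics/w2.png

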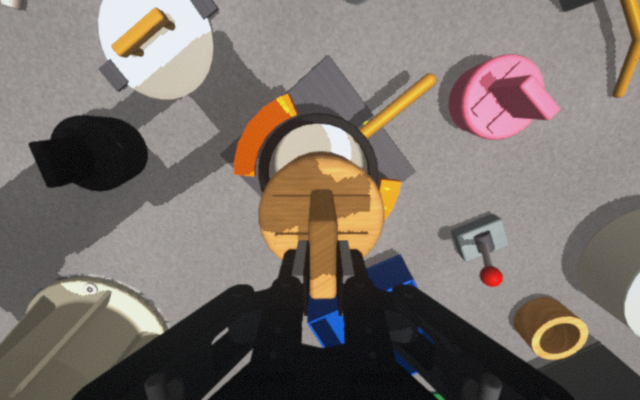

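The insert is held, with its fin between the pads at about (322,240), and it is out of the pot. On to the bin.

>>> {"op": "move_arm", "data": {"rows": [[-1,[-0.035,0.012,0],5],[-1,[-0.073,0.024,0],10],[-1,[-0.11,0.037,0],15],[-1,[-0.145,0.049,0],20],[-1,[-0.18,0.061,0],20],[-1,[-0.22,0.073,0],20],[-1,[-0.25,0.084,0],20],[-1,[-0.264,0.089,0],20],[-1,[-0.264,0.089,0],20],[-1,[-0.264,0.089,0],20]]}}

```text
t: 4.42
eef_pos: [0.4314, -0.2392, 0.2317]
tcp_rot: [0.954, 0.299, -0.001, -0.001]
ft_force: [0.8, 0.6, 0.0]
finger_gap: 0.0148
grip_force: 41.6
```

```bash
python3 go.py .433 -.2395 .085 -55
```

```text
t 4.42 pos [ 0.4314 -0.2392  0.2317] yang -55.2 j6 26.0 tilt [-0.002  0.002 -1.   ] gap 0.0148 ft [0.8 0.6 0. ]
shift [0.0013 0.0016 0.1467] yaw -0.2
```

>>> {"op": "move_arm", "data": {"rows": [[-1,[0.001,0.001,0.04],0],[-1,[0.001,0.001,0.08],0],[-1,[0.001,0.001,0.11],0],[-1,[0.001,0.001,0.13],0],[-1,[0.001,0.001,0.143],0],[-1,[0.001,0.001,0.147],0],[-1,[0.001,0.001,0.147],0],[0.2,[0.001,0.001,0.147],0],[0.2,[0.001,0.001,0.147],0],[0.2,[0.001,0.001,0.147],0]]}}

```text
t: 5.25
eef_pos: [0.4347, -0.2396, 0.0872]
tcp_rot: [0.954, 0.3, 0.001, 0.001]
ft_force: [-0.2, 0.3, 0.6]
finger_gap: 0.0495
grip_force: 0.0
```

>>> {"op": "move_arm", "data": {"rows": [[0.3,[0,0,0],0],[0.3,[0,0,-0.02],0],[0.3,[0,0,-0.06],0],[0.3,[0,0,-0.1],0],[0.3,[0,0,-0.14],0],[0.3,[0,0,-0.17],0],[0.3,[0,0,-0.17],0]]}}

```text
t: 5.83
eef_pos: [0.4369, -0.2412, 0.2633]
tcp_rot: [0.954, 0.3, 0.004, 0.004]
ft_force: [1.2, -0.9, 0.6]
finger_gap: 0.0555
grip_force: 0.0
```

```bash
python3 - <<'E'
import go
from h import *
go.rel(.437,.272,.20,88.5)
im=grab('wrist'); 
# insert in bin?
P=cloud(im); H=cv2.cvtColor(im['pixels'],cv2.COLOR_RGB2HSV)
m=(H[...,0]>8)&(H[...,0]<25)&(H[...,1]>90)&(np.hypot(P[...,0]-.433,P[...,1]+.24)<.09)
q=P[m]; print(len(q),np.median(q,0),np.percentile(q[:,2],[2,50,98]),q[:,:2].min(0),q[:,:2].max(0))
E
```

```text
t 5.83 pos [ 0.4369 -0.2412  0.2633] yang -55.1 j6 26.0 tilt [ 0.01  -0.005 -1.   ] gap 0.0555 ft [ 1.2 -0.9  0.6]
shift [ 0.2937 -0.4213  0.0605] yaw -143.6
3699 [ 0.43821457 -0.2328035   0.06059617] [0.05758509 0.06059617 0.37978921] [ 0.38562968 -0.29062233] [ 0.50289205 -0.18546538]
```

>>> {"op": "move_arm", "data": {"rows": [[1,[0.015,-0.021,0],-7],[1,[0.03,-0.042,0],-14],[1,[0.045,-0.063,0],-21],[1,[0.06,-0.085,0],-28],[1,[0.075,-0.106,0],-35],[1,[0.09,-0.127,0],-42],[1,[0.105,-0.148,0],-49],[1,[0.12,-0.169,0],-56],[1,[0.134,-0.19,0],-63],[1,[0.148,-0.211,0],-70]]}}

```text
t: 6.72
eef_pos: [0.4333, 0.0195, 0.2551]
tcp_rot: [0.607, 0.795, -0.0, -0.001]
ft_force: [0.9, 0.9, -0.5]
finger_gap: 0.0858
grip_force: 0.0
```

```bash
python3 go.py .437 .272 .25 88.5
```

```text
t 6.72 pos [0.4333 0.0195 0.2551] yang 15.3 j6 -13.0 tilt [-0.001 -0.    -1.   ] gap 0.0858 ft [ 0.9  0.9 -0.5]
shift [0.2426 0.0701 0.0051] yaw -73.2
```

>>> {"op": "move_arm", "data": {"rows": [[1,[0.024,0.007,0],-7],[1,[0.048,0.014,0],-14],[1,[0.072,0.021,0],-21],[1,[0.096,0.028,0],-28],[1,[0.12,0.035,0],-35],[1,[0.145,0.042,0],-42],[1,[0.17,0.049,0],-49],[1,[0.2,0.056,0],-56],[1,[0.225,0.064,0],-63],[1,[0.235,0.068,0],-70]]}}

```text
t: 7.55
eef_pos: [0.4386, 0.2654, 0.2549]
tcp_rot: [0.04, 0.999, 0.0, -0.001]
ft_force: [0.2, 0.3, -0.2]
finger_gap: 0.0853
grip_force: 0.0
```

```bash
python3 - <<'E'
import go
from h import *
im=grab('wrist')
P=cloud(im); H=cv2.cvtColor(im['pixels'],cv2.COLOR_RGB2HSV)
b=P[(H[...,0]>10)&(H[...,0]<30)&(H[...,1]>130)&(np.hypot(P[...,0]-.437,P[...,1]-.272)<.05)&(P[...,2]>.045)]
e=np.linalg.eigh(np.cov(b[:,:2].T))[1][:,1]; print(len(b),b.mean(0),np.percentile(b[:,2],95),'ang',np.degrees(np.arctan2(e[1],e[0])),cv2.minAreaRect(b[:,:2].astype(np.float32)*1000))
w=P[(H[...,1]<40)&(H[...,2]>130)&(np.hypot(P[...,0]-.437,P[...,1]-.272)<.09)&(abs(P[...,2]-.021)<.008)]
print('flange',cv2.minEnclosingCircle(w[:,:2].astype(np.float32)*1000),np.median(w[:,2]))
go.rel(.437,.272,.04,88.5)
E
```

```text
520 [0.43539581 0.276963   0.11425511] 0.36719283963058436 ang -162.643326179318 ((437.9419250488281, 275.48419189453125), (88.05514526367188, 59.12582778930664), 52.0178337097168)
flange ((435.2215881347656, 272.12237548828125), 68.94759368896484) 0.02090642051399435
t 7.6 pos [0.4389 0.2659 0.2549] yang 85.9 j6 -55.0 tilt [-0.001  0.001 -1.   ] gap 0.0852 ft [0.2 0.9 0. ]
shift [0.0021 0.0058 0.2149] yaw -2.6
```

```bash
python3 - <<'E'
import go
from h import *
im=load('wrist')
P=cloud(im); H=cv2.cvtColor(im['pixels'],cv2.COLOR_RGB2HSV)
n=np.hypot(P[...,0]-.436,P[...,1]-.272)
b=P[(H[...,0]>10)&(H[...,0]<30)&(H[...,1]>110)&(n<.05)&(abs(P[...,2]-.058)<.006)]
e=np.linalg.eigh(np.cov(b[:,:2].T))[1][:,1]; print(len(b),b.mean(0),'ang',np.degrees(np.arctan2(e[1],e[0])),cv2.minAreaRect(b[:,:2].astype(np.float32)*1000))
d=P[(H[...,2]<120)&(n>.072)&(n<.086)&(abs(P[...,2]-.02)<.006)]
for k in (d[d[:,0]>.44],d[d[:,0]<.43]): print('ear',len(k),k.mean(0) if len(k) else 0)
go.rel(.4355,.272,.04,88.5)
E
```

```text
453 [0.43404467 0.27266144 0.05886425] ang 178.197881651295 ((434.39910888671875, 272.7688903808594), (12.387287139892578, 68.2602767944336), 87.44305419921875)
ear 137 [0.51292102 0.26994823 0.02119078]
ear 241 [0.35795597 0.27451043 0.0211192 ]
t 7.6 pos [0.4389 0.2659 0.2549] yang 85.9 j6 -55.0 tilt [-0.001  0.001 -1.   ] gap 0.0852 ft [0.2 0.9 0. ]
shift [0.0036 0.0057 0.2149] yaw -2.6
```

>>> {"op": "move_arm", "data": {"force": 60, "rows": [[0.4,[0.004,0.006,0.04],-2.3],[0.4,[0.004,0.006,0.08],-2.3],[0.4,[0.004,0.006,0.12],-2.3],[0.4,[0.004,0.006,0.16],-2.3],[0.4,[0.004,0.006,0.19],-2.3],[0.4,[0.004,0.006,0.21],-2.3],[0.4,[0.004,0.006,0.218],-2.3],[0.4,[0.004,0.006,0.22],-2.3],[0.4,[0.004,0.006,0.22],-2.3]]}}

```text
t: 8.35
eef_pos: [0.4357, 0.2688, 0.036]
tcp_rot: [0.025, 1.0, -0.0, -0.0]
ft_force: [0.0, -1.5, 0.3]
finger_gap: 0.0596
grip_force: 0.0
```

```bash
python3 go.py .435 .272 .033 88.2
```

```text
t 8.35 pos [0.4357 0.2688 0.036 ] yang 87.2 j6 -56.0 tilt [-0.001 -0.    -1.   ] gap 0.0596 ft [ 0.  -1.5  0.3]
shift [0.0009 0.0031 0.003 ] yaw -1.0
```

>>> {"op": "move_arm", "data": {"force": 80, "rows": [[0.4,[0,0.003,0.002],-1],[0.4,[0,0.003,0.002],-1],[-1,[0,0.003,0.002],-1],[-1,[0,0.003,0.002],-1],[-1,[0,0.003,0.002],-1],[-1,[0,0.003,0.002],-1],[-1,[0,0.003,0.002],-1],[-1,[0,0.003,0.002],-1],[-1,[0,0.003,0.002],-1]]}}

```text
t: 9.1
eef_pos: [0.436, 0.2722, 0.0341]
tcp_rot: [0.015, 1.0, -0.0, -0.0]
ft_force: [0.3, -0.6, -0.2]
finger_gap: -0.0
grip_force: 0.0
```

>>> {"op": "move_arm", "data": {"rows": [[-1,[0,0,-0.01],0],[-1,[0,0,-0.03],0],[-1,[0,0,-0.06],0],[-1,[0,0,-0.1],0],[-1,[0,0,-0.14],0],[-1,[0,0,-0.16],0],[-1,[0,0,-0.16],0],[-1,[0,0,-0.16],0]]}}

```text
t: 9.77
eef_pos: [0.4366, 0.2726, 0.1959]
tcp_rot: [0.015, 1.0, 0.001, 0.001]
ft_force: [0.3, 0.0, -0.3]
finger_gap: -0.0002
grip_force: 0.0
```

```bash
python3 - <<'E'
import go
from h import *
im=grab('wrist'); save(im,'w3.png')
P=cloud(im); H=cv2.cvtColor(im['pixels'],cv2.COLOR_RGB2HSV)
n=np.hypot(P[...,0]-.436,P[...,1]-.272)
w=P[(H[...,1]<40)&(H[...,2]>100)&(n<.09)&(abs(P[...,2]-.18)<.02)]
print('flange',cv2.minEnclosingCircle(w[:,:2].astype(np.float32)*1000),np.percentile(w[:,2],[5,50,95]),np.linalg.lstsq(np.c_[w[:,:2],np.ones(len(w))],w[:,2],rcond=None)[0])
go.rel(.508,.033,.2,85)
E
```

```text
Traceback (most recent call last):
IndexError: index -1 is out of bounds for axis 0 with size 0
```

View pics/w3.png

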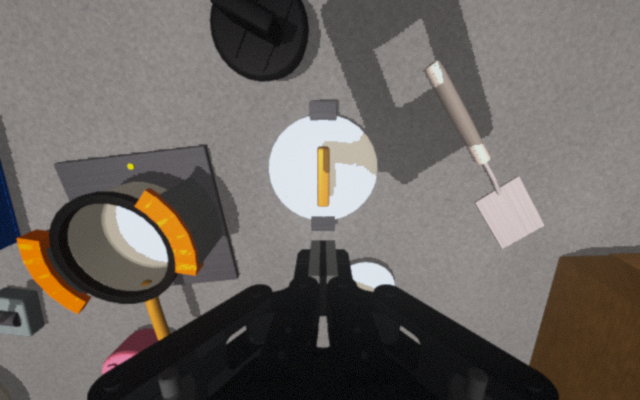

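The fingers shut on nothing. In the view the lid lies at about (323,165) with its bar at (323,178), so I measure again.

```bash
cat > lid.py <<'E'
import go
from h import *
for nm in ('wrist','top','scene'):
    im=load(nm) if nm=='wrist' else grab(nm)
    P=cloud(im); H=cv2.cvtColor(im['pixels'],cv2.COLOR_RGB2HSV)
    n=np.hypot(P[...,0]-.436,P[...,1]-.272)
    b=P[(H[...,0]>10)&(H[...,0]<30)&(H[...,1]>110)&(n<.1)&(P[...,2]<.1)]
    if len(b)>5: print(nm,len(b),b.mean(0),np.percentile(b[:,2],[5,50,95]),cv2.minAreaRect(b[:,:2].astype(np.float32)*1000))
    w=P[(H[...,1]<40)&(H[...,2]>150)&(n<.12)&(P[...,2]<.1)]
    if len(w)>5: print('flange',cv2.minEnclosingCircle(w[:,:2].astype(np.float32)*1000),np.percentile(w[:,2],[5,50,95]))
im=load('wrist'); s=bot.sense(); p=s['eef_pos']
print('tcp proj',proj(im,p),'bar pos proj',proj(im,[.435,.272,.058]))
c=cam(im); print('cam in world',-c[0].T@c[1], p)
go.rel(.435,.272,.033,88.2)
E
python3 lid.py; python3 - <<'E'
from h import *
save(load('scene'),'s2.png',(250,150,450,300),3.5)
E
```

```text
wrist 635 [0.43319671 0.27269671 0.05889742] [0.05767605 0.05892188 0.06006055] ((433.72552490234375, 272.85516357421875), (11.747149467468262, 67.60114288330078), 87.96044158935547)
flange ((440.4977722167969, 272.10198974609375), 116.5149154663086) [0.00175155 0.02086305 0.02222155]
flange ((436.49884033203125, 272.75634765625), 68.99515533447266) [0.01240763 0.019557   0.02644259]
scene 112 [0.43806579 0.27613918 0.05209624] [0.02732569 0.05598144 0.06052052] ((438.31878662109375, 274.7943115234375), (13.700539588928223, 67.57697296142578), 87.28361511230469)
flange ((436.1269226074219, 272.029052734375), 119.9029769897461) [-0.00273511  0.00264074  0.02279819]
tcp proj [[322.0422722  229.46764099]] bar pos proj [[322.42649361 178.04963188]]
cam in world [0.35274593 0.27435411 0.36544852] [0.43506791 0.27164538 0.19295005]
t 9.92 pos [0.4351 0.2716 0.193 ] yang 88.3 j6 -56.0 tilt [-0.002 -0.001 -1.   ] gap 0.0002 ft [-0.2 -0.3 -0.8]
shift [-0.0002  0.0006  0.1599] yaw 0.1
```

View pics/s2.png

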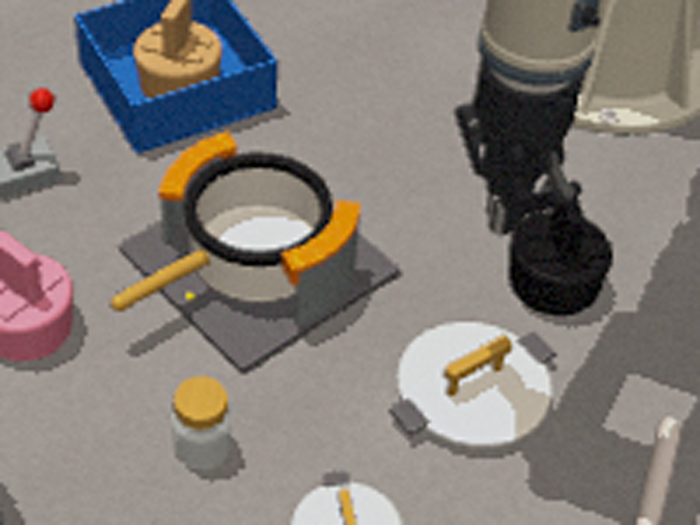

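The lid has not moved. It is still at (0.434,0.2725) with the bar top at z 0.058. I'll try again more gently and check the gap as the fingers close.

>>> {"op": "move_arm", "data": {"force": 40, "rows": [[0.2,[0.001,0.001,0],0],[0.2,[0.001,0.001,0],0],[0.2,[0.001,0.001,0],0],[0.2,[0.001,0.001,0.03],0],[0.2,[0.001,0.001,0.07],0],[0.2,[0.001,0.001,0.11],0],[0.2,[0.001,0.001,0.14],0],[0.2,[0.001,0.001,0.157],0],[0.2,[0.001,0.001,0.157],0],[0.2,[0.001,0.001,0.157],0]]}}

```text
t: 10.75
eef_pos: [0.4344, 0.2728, 0.0363]
tcp_rot: [0.015, 1.0, -0.001, -0.001]
ft_force: [0.4, 0.4, 0.0]
finger_gap: 0.0515
grip_force: 0.0
```

```bash
python3 - <<'E'
import go
from h import *
im=grab('wrist'); save(im,'w4.png')
go.rel(.434,.272,.033,88.2)
E
```

```text
t 10.8 pos [0.4353 0.2734 0.0375] yang 88.3 j6 -56.0 tilt [-0. -0. -1.] gap 0.0511 ft [ 0.3 -0.3  0.3]
shift [ 0.0012 -0.0015  0.0045] yaw 0.1
```

View pics/w4.png

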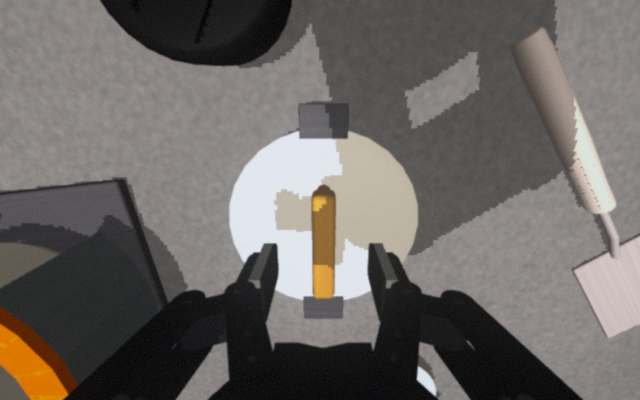

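The bar at (323,245) stands between the pads at (262,265) and (383,265), so I close.

>>> {"op": "move_arm", "data": {"force": 40, "rows": [[-0.2,[0.001,-0.001,0.003],0],[-0.4,[0.001,-0.001,0.003],0],[-0.6,[0.001,-0.001,0.003],0],[-0.7,[0.001,-0.001,0.003],0],[-0.8,[0.001,-0.001,0.003],0],[-0.8,[0.001,-0.001,0.003],0]]}}

```text
t: 11.3
eef_pos: [0.4342, 0.2724, 0.0345]
tcp_rot: [0.015, 1.0, 0.0, 0.0]
ft_force: [0.9, 0.1, 0.4]
finger_gap: 0.0087
grip_force: 0.0
```

```bash
python3 - <<'E'
import go
from h import *
im=grab('wrist')
go.rel(.434,.272,.033,88.2)
P=cloud(im); H=cv2.cvtColor(im['pixels'],cv2.COLOR_RGB2HSV)
n=np.hypot(P[...,0]-.436,P[...,1]-.272)
b=P[(H[...,0]>10)&(H[...,0]<30)&(H[...,1]>110)&(n<.1)&(P[...,2]<.1)]
print(len(b),b.mean(0),cv2.minAreaRect(b[:,:2].astype(np.float32)*1000))
save(im,'w5.png')
print(bot.sense()['grip_force'])
E
```

```text
t 11.35 pos [0.4341 0.2724 0.0344] yang 88.3 j6 -56.0 tilt [ 0.  0. -1.] gap 0.0087 ft [-0.3 -0.8  0.1]
shift [ 0.0001 -0.0004  0.0014] yaw 0.1
2096 [0.42832088 0.27240352 0.05946131] ((449.5820007324219, 272.5162658691406), (12.790453910827637, 99.70193481445312), 89.01718139648438)
0.0
```

View pics/w5.png

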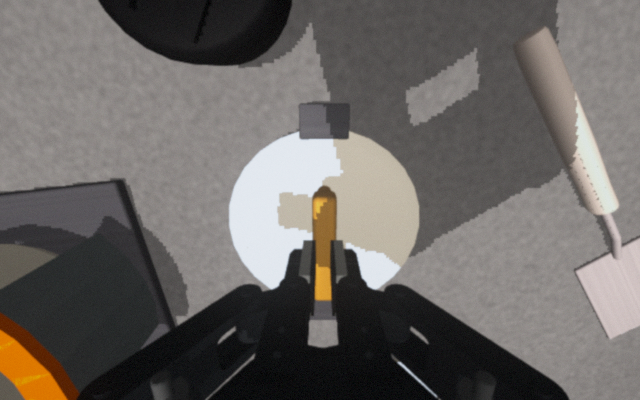

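The pads at (308,265) and (338,265) look as if they cover the bar's sides, yet no force shows. I check where the pads really stand, using depth.

```bash
python3 - <<'E'
from h import *
np.set_printoptions(suppress=True,precision=4)
im=load('wrist'); P=cloud(im)
for r in (215,235,243,250,260,270,280,290):
    print(r,[(c,*P[r,c].round(3)) for c in (303,308,313,318,323,328,333,338,343)])
print(bot.sense()['eef_pos'])
E
```

```text
215 [(303, np.float64(0.426), np.float64(0.258), np.float64(0.021)), (308, np.float64(0.426), np.float64(0.262), np.float64(0.021)), (313, np.float64(0.411), np.float64(0.267), np.float64(0.058)), (318, np.float64(0.41), np.float64(0.27), np.float64(0.059)), (323, np.float64(0.411), np.float64(0.273), np.float64(0.058)), (328, np.float64(0.411), np.float64(0.276), np.float64(0.059)), (333, np.float64(0.411), np.float64(0.278), np.float64(0.059)), (338, np.float64(0.427), np.float64(0.283), np.float64(0.02)), (343, np.float64(0.427), np.float64(0.286), np.float64(0.021))]
235 [(303, np.float64(0.442), np.float64(0.257), np.float64(0.021)), (308, np.float64(0.441), np.float64(0.261), np.float64(0.022)), (313, np.float64(0.424), np.float64(0.266), np.float64(0.057)), (318, np.float64(0.423), np.float64(0.269), np.float64(0.059)), (323, np.float64(0.423), np.float64(0.272), np.float64(0.06)), (328, np.float64(0.423), np.float64(0.275), np.float64(0.059)), (333, np.float64(0.424), np.float64(0.278), np.float64(0.058)), (338, np.float64(0.442), np.float64(0.283), np.float64(0.021)), (343, 
[... 2854 characters left out ...]
float64(0.279), np.float64(0.098)), (343, np.float64(0.422), np.float64(0.281), np.float64(0.104))]
290 [(303, np.float64(0.422), np.float64(0.264), np.float64(0.11)), (308, np.float64(0.351), np.float64(0.274), np.float64(0.204)), (313, np.float64(0.431), np.float64(0.268), np.float64(0.098)), (318, np.float64(0.461), np.float64(0.268), np.float64(0.059)), (323, np.float64(0.461), np.float64(0.271), np.float64(0.059)), (328, np.float64(0.461), np.float64(0.274), np.float64(0.059)), (333, np.float64(0.43), np.float64(0.277), np.float64(0.099)), (338, np.float64(0.423), np.float64(0.278), np.float64(0.109)), (343, np.float64(0.422), np.float64(0.28), np.float64(0.111))]
[0.4341 0.2724 0.0344]
```

The depth shows the real fingertips about 31 mm above the reported TCP: the tip is at z≈0.066 when 0.034 is reported. The pads closed above the bar. I open, go 31 mm lower and close.

>>> {"op": "move_arm", "data": {"force": 60, "rows": [[0,[0,0,0],0],[0,[0,0,0],0],[0,[0,0,0],0],[0,[0,0,0.01],0],[0,[0,0,0.02],0],[0,[0,0,0.03],0],[0,[0,0,0.03],0]]}}

```text
t: 11.93
eef_pos: [0.4324, 0.2713, 0.0016]
tcp_rot: [0.015, 1.0, -0.001, -0.002]
ft_force: [0.5, -0.3, 0.1]
finger_gap: 0.0425
grip_force: 0.0
```

>>> {"op": "move_arm", "data": {"rows": [[-1,[0,0,0],0],[-1,[0,0,0],0],[-1,[0,0,0],0],[-1,[0,0,0],0],[-1,[0,0,0],0],[-1,[0,0,0],0]]}}

```text
t: 12.43
eef_pos: [0.434, 0.2723, 0.0042]
tcp_rot: [0.015, 1.0, 0.0, 0.0]
ft_force: [-0.7, -0.3, -2.0]
finger_gap: 0.0131
grip_force: 58.6
```

```bash
python3 - <<'E'
from h import *
import go
go.rel(.434,.272,.003,88.2); print(bot.sense()['grip_force'])
im=grab('wrist'); P=cloud(im)
for r in (225,240,250,260): print(r,[(c,*P[r,c].round(3).tolist()) for c in (298,305,341,348)])
E
```

```text
t 12.43 pos [0.434  0.2723 0.0042] yang 88.3 j6 -56.0 tilt [ 0.  0. -1.] gap 0.0131 ft [-0.7 -0.3 -2. ]
shift [-0.     -0.0003  0.0012] yaw 0.1
58.58456075191498
225 [(298, 0.42, 0.257, 0.021), (305, 0.42, 0.262, 0.021), (341, 0.42, 0.283, 0.021), (348, 0.42, 0.287, 0.021)]
240 [(298, 0.43, 0.257, 0.021), (305, 0.422, 0.262, 0.035), (341, 0.423, 0.282, 0.035), (348, 0.431, 0.287, 0.021)]
250 [(298, 0.422, 0.259, 0.046), (305, 0.423, 0.263, 0.046), (341, 0.351, 0.274, 0.174), (348, 0.427, 0.286, 0.039)]
260 [(298, 0.422, 0.26, 0.056), (305, 0.422, 0.264, 0.056), (341, 0.423, 0.281, 0.055), (348, 0.423, 0.284, 0.056)]
```

The grip is good: 58.6 N at a 13 mm gap. I lift and carry the lid.

>>> {"op": "move_arm", "data": {"force": 90, "rows": [[-1,[0,0,-0.01],0],[-1,[0,0,-0.03],0],[-1,[0,0,-0.06],0],[-1,[0,0,-0.1],0],[-1,[0,0,-0.13],0],[-1,[0,0,-0.145],0],[-1,[0,0,-0.145],0]]}}

```text
t: 13.07
eef_pos: [0.436, 0.2735, 0.1534]
tcp_rot: [0.015, 1.0, 0.002, 0.003]
ft_force: [0.7, 0.1, -4.4]
finger_gap: 0.0127
grip_force: 88.2
```

```bash
python3 - <<'E'
import go
from h import *
im=grab('wrist')
P=cloud(im); H=cv2.cvtColor(im['pixels'],cv2.COLOR_RGB2HSV)
s=bot.sense()['eef_pos']; n=np.hypot(P[...,0]-.436,P[...,1]-.272)
zf=s[2]+.016
w=P[(H[...,1]<40)&(H[...,2]>120)&(n<.09)&(abs(P[...,2]-zf)<.01)]
print('flange',cv2.minEnclosingCircle(w[:,:2].astype(np.float32)*1000),np.median(w[:,2]),'tilt',np.linalg.lstsq(np.c_[w[:,:2],np.ones(len(w))],w[:,2],rcond=None)[0][:2],len(w))
b=P[(H[...,0]>10)&(H[...,0]<30)&(H[...,1]>110)&(n<.05)&(abs(P[...,2]-zf-.038)<.008)]
print('bar',b.mean(0),cv2.minAreaRect(b[:,:2].astype(np.float32)*1000)); save(im,'w6.png')
go.rel(.508,.033,.15,85)
E
```

```text
flange ((437.2020263671875, 272.64605712890625), 69.17424011230469) 0.17002117194015645 tilt [0.01010515 0.00230218] 23463
bar [0.43114146 0.2728702  0.20768977] ((436.10791015625, 272.82196044921875), (14.12802791595459, 69.66450500488281), 88.65939331054688)
t 13.12 pos [0.4349 0.2729 0.1511] yang 88.3 j6 -56.0 tilt [ 0.003  0.002 -1.   ] gap 0.0124 ft [-0.9 -0.2 -4. ]
shift [-0.0804 -0.2375  0.0008] yaw 3.3
```

>>> {"op": "move_arm", "data": {"rows": [[-1,[-0.008,-0.026,0],0],[-1,[-0.018,-0.055,0],1],[-1,[-0.03,-0.09,0],2],[-1,[-0.042,-0.125,0],3],[-1,[-0.053,-0.16,0],3],[-1,[-0.065,-0.195,0],3],[-1,[-0.074,-0.222,0],3],[-1,[-0.079,-0.238,0],3],[-1,[-0.079,-0.238,0],3],[-1,[-0.079,-0.238,0],3]]}}

```text
t: 13.95
eef_pos: [0.5045, 0.0312, 0.1474]
tcp_rot: [0.043, 0.999, -0.0, -0.002]
ft_force: [-0.2, 1.0, -3.8]
finger_gap: 0.0124
grip_force: 88.7
```

```bash
cat > chk.py <<'E'
import go
from h import *
im=grab('wrist')
P=cloud(im); H=cv2.cvtColor(im['pixels'],cv2.COLOR_RGB2HSV)
s=bot.sense()['eef_pos']; C=s[:2]; n=np.hypot(P[...,0]-C[0],P[...,1]-C[1])
zf=s[2]+.016
w=P[(H[...,1]<40)&(H[...,2]>120)&(n<.075)&(abs(P[...,2]-zf)<.008)]
print('flange',cv2.minEnclosingCircle(w[:,:2].astype(np.float32)*1000),np.median(w[:,2]))
o=P[(H[...,0]>6)&(H[...,0]<30)&(H[...,1]>130)&(n<.11)&(n>.07)&(abs(P[...,2]-.093)<.005)]
from scipy.optimize import least_squares
f=least_squares(lambda v:np.hypot(*(o[:,:2]-v).T)-.0846,[.508,.033]).x if len(o) else 0
print('pot from clamps',f,len(o))
for i in(1,-1):
    k=o[i*(o[:,1]-.033)>0]
    if len(k): a=np.degrees(np.arctan2(k[:,1]-.033,k[:,0]-.508)); print('clamp',i,np.percentile(a,[1,99]))
go.rel(.5065,.033,.085,85)
E
python3 chk.py
```

```text
flange ((505.4201354980469, 30.484281539916992), 69.34068298339844) 0.1641656890227907
pot from clamps [0.50924834 0.0344744 ] 2601
clamp 1 [ 83.10532523 143.58344176]
clamp -1 [-106.40122743  -95.24606314]
t 14.0 pos [0.5044 0.032  0.1476] yang 85.2 j6 -82.0 tilt [-0.003  0.    -1.   ] gap 0.0126 ft [ 1.3  0.1 -4.2]
shift [-0.0022  0.0012  0.0626] yaw 0.2
```

>>> {"op": "move_arm", "data": {"rows": [[-1,[-0.003,0.003,0],0],[-1,[-0.003,0.003,0.01],0],[-1,[-0.003,0.003,0.03],0],[-1,[-0.003,0.003,0.045],0],[-1,[-0.003,0.003,0.055],0],[-1,[-0.003,0.003,0.06],0],[-1,[-0.003,0.003,0.065],0],[-1,[-0.003,0.003,0.068],0],[-1,[-0.003,0.003,0.068],0]]}}

```text
t: 14.75
eef_pos: [0.5089, 0.0349, 0.0808]
tcp_rot: [0.041, 0.999, -0.0, -0.0]
ft_force: [-0.6, 0.6, -3.7]
finger_gap: 0.0123
grip_force: 88.7
```

```bash
python3 chk.py
```

```text
flange ((511.0868835449219, 31.898868560791016), 71.16360473632812) 0.09755341708410092
pot from clamps [0.50792303 0.03228314] 10445
clamp 1 [ 73.91992224 143.46682807]
clamp -1 [-106.90731369  -64.02031877]
t 14.8 pos [0.5092 0.0348 0.0813] yang 85.3 j6 -82.0 tilt [ 0.  0. -1.] gap 0.0126 ft [-0.  -0.2 -4. ]
shift [ 0.0025 -0.002  -0.0037] yaw 0.3
```

>>> {"op": "move_arm", "data": {"rows": [[-1,[0.002,-0.002,0.003],0],[-1,[0.002,-0.002,0.006],0],[-1,[0.002,-0.002,0.009],0],[-1,[0.002,-0.002,0.011],0],[-1,[0.002,-0.002,0.013],0],[-1,[0.002,-0.002,0.014],0],[-1,[0.002,-0.002,0.015],0],[-1,[0.002,-0.002,0.015],0],[-1,[0.002,-0.002,0.015],0]]}}

```text
t: 15.55
eef_pos: [0.5069, 0.0327, 0.0666]
tcp_rot: [0.041, 0.999, -0.0, 0.0]
ft_force: [-3.8, -3.0, 7.2]
finger_gap: 0.0123
grip_force: 90.4
```

```bash
python3 chk.py
```

```text
flange ((507.20849609375, 31.969694137573242), 69.8493423461914) 0.08335432328624671
pot from clamps [0.50751931 0.03192813] 11997
clamp 1 [ 73.90189275 143.51998151]
clamp -1 [-106.97986122  -52.97733403]
t 15.6 pos [0.5069 0.0327 0.0667] yang 85.3 j6 -82.0 tilt [ 0. -0. -1.] gap 0.0122 ft [-3.4 -1.3  7.6]
shift [ 0.0004  0.0003 -0.0183] yaw 0.3
```

Seal depth is about 7 to 7.5 mm by both force and flange height. I press slightly further and turn.

>>> {"op": "move_arm", "data": {"rows": [[-1,[0,0,0.001],0],[-1,[0,0,0.0017],0],[-1,[0,0,0.0017],6],[-1,[0,0,0.0017],12],[-1,[0,0,0.0017],18],[-1,[0,0,0.0017],24],[-1,[0,0,0.0017],30],[-1,[0,0,0.0017],36],[-1,[0,0,0.0017],42],[-1,[0,0,0.0017],42]]}}

```text
t: 16.43
eef_pos: [0.5087, 0.0331, 0.0656]
tcp_rot: [0.399, 0.917, 0.001, 0.002]
ft_force: [-0.2, 0.0, 9.0]
finger_gap: 0.0124
grip_force: 90.6
```

```bash
python3 chk.py; python3 -c "
from h import *
print(bot.sense()['moment'])"
```

```text
flange ((510.651123046875, 29.1533145904541), 71.48265075683594) 0.08235727905781666
pot from clamps [0.50697381 0.03235562] 10332
clamp 1 [ 73.95507622 142.70093136]
clamp -1 [-95.92406815 -39.59548317]
t 16.48 pos [0.5087 0.0331 0.0656] yang 43.1 j6 -40.0 tilt [ 0.004  0.    -1.   ] gap 0.0124 ft [-0.  -0.2  9. ]
shift [ 0.0014 -0.0016 -0.0194] yaw -41.9
[-0.13179924  0.11182426 -0.23532145]
```

>>> {"op": "move_arm", "data": {"rows": [[-1,[0,0,0],6],[-1,[0,0,0],12],[-1,[0,0,0],18],[-1,[0,0,0],24],[-1,[0,0,0],30],[-1,[0,0,0],34],[-1,[0,0,0],34],[-1,[0,0,0],34]]}}

```text
t: 17.15
eef_pos: [0.5087, 0.033, 0.0656]
tcp_rot: [0.648, 0.762, 0.001, 0.001]
ft_force: [-0.1, -0.6, 9.4]
finger_gap: 0.0126
grip_force: 90.6
```

```bash
python3 chk.py; python3 - <<'E'
from h import *
print(bot.sense()['moment'])
im=load('wrist');P=cloud(im); H=cv2.cvtColor(im['pixels'],cv2.COLOR_RGB2HSV); n=np.hypot(P[...,0]-.508,P[...,1]-.033)
b=P[(H[...,0]>10)&(H[...,0]<30)&(H[...,1]>110)&(n<.045)&(P[...,2]>.1)&(P[...,2]<.14)]
print(b.mean(0),cv2.minAreaRect(b[:,:2].astype(np.float32)*1000))
E
```

```text
flange ((507.7706298828125, 32.731571197509766), 70.13362121582031) 0.0823377576790795
pot from clamps [0.50799819 0.03287206] 10616
clamp 1 [ 73.79689686 142.50159442]
clamp -1 [-83.23352788 -47.33652008]
t 17.2 pos [0.5087 0.033  0.0656] yang 9.2 j6 -6.0 tilt [ 0.004  0.    -1.   ] gap 0.0126 ft [0.4 0.2 9.6]
shift [ 0.0003 -0.0021 -0.0194] yaw -75.8
[-0.07244766  0.06876832 -0.17129444]
[0.50752224 0.03664378 0.11996062] ((508.3274841308594, 31.853595733642578), (14.0592622756958, 69.55109405517578), 9.718411445617676)
```

>>> {"op": "move_arm", "data": {"rows": [[-1,[0,0,-0.002],0],[-1,[0,0,-0.004],0],[-1,[0,0,-0.004],0],[0.2,[0,0,-0.004],0],[0.2,[0,0,-0.004],0],[0.2,[0,0,-0.004],0],[0.2,[0,0,-0.03],0],[0.2,[0,0,-0.07],0],[0.2,[0,0,-0.11],0],[0.2,[0,0,-0.13],0]]}}

```text
t: 18.03
eef_pos: [0.5083, 0.033, 0.1984]
tcp_rot: [0.648, 0.762, 0.001, 0.001]
ft_force: [1.1, 1.1, 0.1]
finger_gap: 0.051
grip_force: 0.0
```

```bash
python3 - <<'E'
from h import *
import go
im=grab('wrist'); save(im,'w7.png')
P=cloud(im); H=cv2.cvtColor(im['pixels'],cv2.COLOR_RGB2HSV); n=np.hypot(P[...,0]-.508,P[...,1]-.033)
b=P[(H[...,0]>10)&(H[...,0]<30)&(H[...,1]>110)&(n<.045)&(P[...,2]>.1)&(P[...,2]<.14)]
print('bar',b.mean(0),cv2.minAreaRect(b[:,:2].astype(np.float32)*1000))
w=P[(H[...,1]<40)&(H[...,2]>120)&(n<.068)&(abs(P[...,2]-.087)<.01)]
print('flange',np.median(w[:,2]),'tilt',np.linalg.lstsq(np.c_[w[:,:2],np.ones(len(w))],w[:,2],rcond=None)[0][:2],len(w))
go.rel(.55,-.185,.20,-100)
rd=P[((H[...,0]<6)|(H[...,0]>174))&(H[...,1]>160)&(np.hypot(P[...,0]-.616,P[...,1]+.2)<.05)]
print('ball',len(rd),rd.mean(0) if len(rd) else 0)
E
```

```text
bar [0.50801932 0.03356342 0.12584313] ((508.5553894042969, 31.604759216308594), (12.385811805725098, 68.9677963256836), 8.803838729858398)
flange 0.0879704195465177 tilt [ 0.00105295 -0.00255965] 11156
t 18.08 pos [0.51   0.0331 0.2009] yang 9.3 j6 -6.0 tilt [ 0.008  0.001 -1.   ] gap 0.0511 ft [1.9 0.  2.4]
shift [-0.2217  0.0044  0.0011] yaw 109.3
ball 0 0
```

The flange is level and at locked height (z≈0.088), the bar is at -85° about the nest, and the gripper has let go. Next, the lever.

>>> {"op": "move_arm", "data": {"rows": [[-1,[-0.022,-0.002,0],-7],[-1,[-0.044,-0.003,0],-14],[-1,[-0.066,-0.004,0],-21],[-1,[-0.088,-0.005,0],-28],[-1,[-0.11,-0.006,0],-35],[-1,[-0.132,-0.005,0],-42],[-1,[-0.154,-0.002,0],-49],[-1,[-0.176,0.003,0],-56],[-1,[-0.2,0.007,0],-63],[-1,[-0.223,0.009,0],-70]]}}

```text
t: 18.92
eef_pos: [0.5518, -0.1868, 0.1938]
tcp_rot: [0.091, 0.996, 0.0, -0.0]
ft_force: [0.3, 0.3, 0.8]
finger_gap: 0.0002
grip_force: 0.0
```

```bash
python3 - <<'E'
from h import *
import go
for nm in ('wrist','scene'):
    im=grab(nm)
    P=cloud(im); H=cv2.cvtColor(im['pixels'],cv2.COLOR_RGB2HSV)
    rd=P[((H[...,0]<6)|(H[...,0]>174))&(H[...,1]>160)&(np.hypot(P[...,0]-.625,P[...,1]+.2)<.08)]
    print('ball',len(rd),rd.mean(0) if len(rd) else 0)
    gb=P[(P[...,2]>.028)&(P[...,2]<.04)&(H[...,1]<60)&(np.hypot(P[...,0]-.645,P[...,1]+.206)<.05)]
    if len(gb)>9: print(' block',cv2.minAreaRect(gb[:,:2].astype(np.float32)*1000),np.median(gb[:,2]))
go.rel(.555,-.186,.044,80)
E
```

```text
ball 16 [ 0.60321185 -0.19928862  0.09851381]
 block ((636.075439453125, -205.24508666992188), (27.631933212280273, 25.179487228393555), 35.91560363769531) 0.0301871355305559
ball 35 [ 0.61898773 -0.19516436  0.10333394]
 block ((649.3638916015625, -202.6317596435547), (47.19393539428711, 64.49785614013672), 79.91250610351562) 0.031289762347752235
t 19.02 pos [ 0.5521 -0.1884  0.1937] yang 79.4 j6 -98.0 tilt [ 0.    -0.001 -1.   ] gap -0.0002 ft [ 0.3 -0.2  0.6]
shift [-0.0024  0.003   0.1497] yaw -0.6
```

>>> {"op": "move_arm", "data": {"rows": [[-1,[-0.002,0.002,0.04],0],[-1,[-0.002,0.002,0.08],0],[-1,[-0.002,0.002,0.12],0],[-1,[-0.002,0.002,0.145],0],[-1,[-0.002,0.002,0.15],0],[-1,[-0.002,0.002,0.15],0],[-1,[-0.012,0.002,0.15],0],[-1,[-0.024,0.002,0.15],0],[-1,[-0.036,0.002,0.15],0],[-1,[-0.048,0.002,0.15],0]]}}

```text
t: 19.85
eef_pos: [0.6019, -0.1933, 0.0474]
tcp_rot: [0.094, 0.996, -0.0, 0.002]
ft_force: [-1.2, 0.1, 0.8]
finger_gap: 0.0
grip_force: 0.8
```

>>> {"op": "move_arm", "data": {"rows": [[-1,[-0.01,0,0],0],[-1,[-0.02,0,0],0],[-1,[-0.03,0,0],0],[-1,[-0.038,0,0],0],[-1,[-0.046,0,0],0],[-1,[-0.052,0,0],0],[-1,[-0.052,0,0],0]]}}

```text
t: 20.43
eef_pos: [0.6514, -0.2026, 0.0443]
tcp_rot: [0.094, 0.996, -0.0, 0.0]
ft_force: [0.3, 0.1, 0.9]
finger_gap: 0.0002
grip_force: 0.0
```

```bash
cat > lv.py <<'E'
from h import *
import go
for nm in ('top','scene'):
    im=grab(nm)
    P=cloud(im); H=cv2.cvtColor(im['pixels'],cv2.COLOR_RGB2HSV)
    rd=P[((H[...,0]<6)|(H[...,0]>174))&(H[...,1]>160)&(np.hypot(P[...,0]-.645,P[...,1]+.2)<.08)]
    print('ball',len(rd),rd.mean(0) if len(rd) else 0)
go.rel(.667,-.210,.044,80)
E
python3 lv.py
```

```text
ball 0 0
ball 37 [ 0.6786988  -0.20528959  0.10325925]
t 20.53 pos [ 0.6501 -0.2024  0.0441] yang 79.3 j6 -97.0 tilt [-0.  0. -1.] gap -0.0001 ft [-0.7 -0.   0.2]
shift [-0.018  -0.0043  0.0001] yaw -0.7
```

>>> {"op": "move_arm", "data": {"rows": [[-1,[-0.004,-0.001,0],0],[-1,[-0.008,-0.002,0],0],[-1,[-0.012,-0.003,0],0],[-1,[-0.012,-0.003,0],0]]}}

```text
t: 20.87
eef_pos: [0.6584, -0.2065, 0.0438]
tcp_rot: [0.094, 0.996, 0.001, -0.004]
ft_force: [-10.0, 4.9, 7.1]
finger_gap: -0.0005
grip_force: 6.8
```

```bash
python3 lv.py
```

```text
ball 0 0
ball 37 [ 0.68578468 -0.20661933  0.09972252]
t 20.97 pos [ 0.6584 -0.2065  0.0439] yang 79.2 j6 -97.0 tilt [-0.006  0.002 -1.   ] gap -0.0003 ft [-10.8   5.1   6.9]
shift [-0.0091 -0.0019 -0.0002] yaw -0.8
```

>>> {"op": "move_arm", "data": {"rows": [[-1,[-0.002,0,0],0],[-1,[-0.003,0,0],0],[-1,[-0.003,0,0],0]]}}

```text
t: 21.22
eef_pos: [0.6587, -0.2065, 0.0436]
tcp_rot: [0.094, 0.996, 0.001, -0.006]
ft_force: [-19.6, 6.6, 12.3]
finger_gap: 0.0002
grip_force: 11.7
```

>>> {"op": "move_arm", "data": {"rows": [[-1,[0.01,0,0],0],[-1,[0.04,0,0],0],[-1,[0.07,0,0],0],[-1,[0.08,0,-0.03],0],[-1,[0.08,0,-0.07],0],[-1,[0.08,0,-0.11],0],[-1,[0.08,0,-0.15],0],[-1,[0.08,0,-0.17],0],[-1,[0.08,0,-0.17],0]]}}

```text
t: 21.97
eef_pos: [0.5891, -0.1946, 0.2208]
tcp_rot: [0.094, 0.996, -0.001, 0.005]
ft_force: [0.6, -0.8, -0.3]
finger_gap: -0.0
grip_force: 0.0
```

```bash
python3 lv.py; python3 - <<'E'
from h import *
save(load('scene'),'fin.png',(200,110,460,330),3)
E
```

```text
ball 0 0
ball 35 [ 0.68578056 -0.20645599  0.09935173]
t 22.07 pos [ 0.5864 -0.1936  0.2154] yang 79.2 j6 -98.0 tilt [ 0.003 -0.001 -1.   ] gap -0.0001 ft [-0.7  0.8 -1.2]
shift [-0.0818 -0.001   0.1716] yaw -0.8
```

View pics/fin.png

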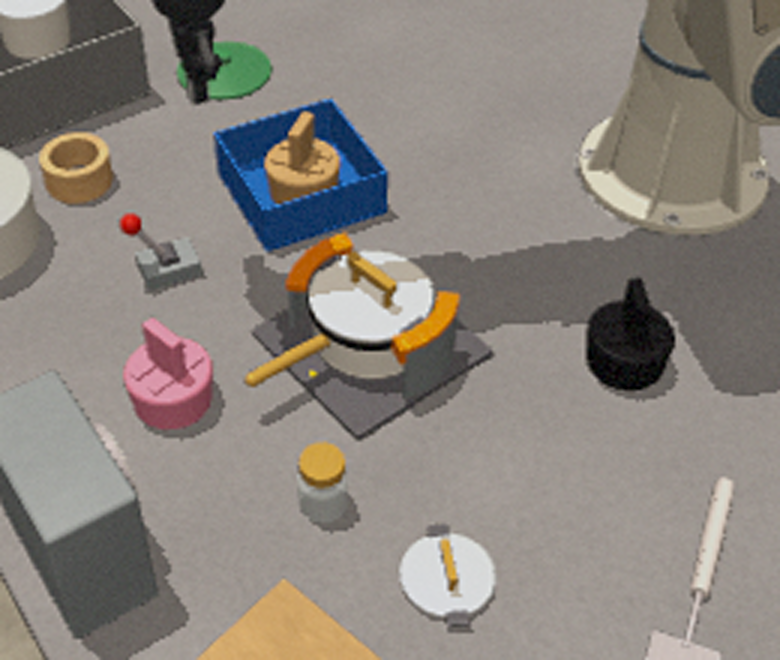

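The lid sits locked under both clamps at (372,295), the insert stands in the bin at (302,165), and the lever ball is over at (130,224). The bystanders are where they were.

```bash
python3 -c "
from bench import bot
print(bot.hand_in())"
```

```text
the job is handed in; nothing more can be done
None
```

The job is done and handed in at about 22 s: the insert is in the blue bin, the lid is locked on the pot at about -85°, the lever is fully over, and the other things on the bench are where they were.

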